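Tip a T-shaped stirring paddle into a covered rinse tank

ROBOT

A 7-joint arm with a two-finger parallel gripper is mounted at the origin on a cart in front of the work surface, level with it; the furniture and walls round the work are solid. World frame = base frame: x ahead of the robot, y to its left, z up, the work surface at z = 0. Lengths are in m, angles in rad, forces in N, time in s.
With the tool pointing down it reaches from about 0.35 to 0.9 m from the base axis. Payload 7.2 kg.
Tool frame: the origin (TCP) lies at the very end of the fingers, on their centre line; the grasp point (between the pads) lies 19 mm behind it; z points along the fingers, y is the line along which they close (so a half turn about z gives the same grasp; the last joint's range is limited). The gripper opens to 85 mm and grips with 20 to 120 N. Pads are 22 mm wide; open, the fingers measure 114 mm over their backs; the gripper's body (76 mm by 85 mm) begins 54 mm behind the grasp point. The pads swing forward as they close: fully open they stand 13 mm farther back than shut.
Start: joints at [-1.298, 0.411, -0.013, 1.596, 0.006, 1.134, -0.082], TCP at [0.209, 0.589, 0.204] pointing down, gripper open.
Joint ranges: [-2.95, 2.95], [-0.29, 1.99], [-1.47, 1.44], [0.14, 2.54], [-1.03, 4.17], [0.13, 1.85], [-2.86, 2.86]. Speed limits (rad/s): [2.39, 2.39, 3.01, 3.01, 3.14, 3.14, 3.14].

INTERFACE

Orientations are given as a unit quaternion [x, y, z, w].
In Python, from rig import arm gives the robot as it stands. The module is installed in compiled form; this text tells all that it offers.
- The arm moves only by the shell command python3 -m handwheel 'ROWS' [OPENING] [FORCE]. ROWS is JSON, a list of rows, each an object with "translation": the shift along the tool's x, y, z in m, a list of three; "turn": the turn, a rotation vector about the tool's x, y, z in degrees, a list of three. A call has 1 to 8 rows; each row shifts and turns the commanded pose from where the row before left it, along the tool's axes as they then stand; what a row does not reach is not made up. A row lasts 1/12 s, in which the tool goes at most 41.7 mm and 7.16 degrees, less where a joint would pass 70% of its speed; a pose out of reach is approached as far as the arm can. A call with a gripper value outside its range is refused whole. OPENING is the opening, from 0 (shut) to 1 (fully open), set as the call begins (- or left out, the last holds). The fingers move at their own pace and stop on an object; FORCE is the grip in N (left out, the last holds). Time passes only in rows, so rows that do not move let the fingers close. It gives the time, the measured TCP pose, the force, the opening and the grip force at its end, in the units of the state.
- arm.read_state(): the state, without advancing time (a new reading comes with each control period).
- arm.capture(name): name is "scene" or "top"; returns (picture, depth): 400x640x3 uint8, blue, green, red; 400x640 float32, m along the optical axis (not along the pixel's ray), 0 where there is no reading.
- arm.calibration(name): a dict with "intrinsics" (3x3 intrinsics, pixels), "rvec" (rotation vector, rad) and "tvec" (3), from world to camera coordinates, as OpenCV has them. Camera axes: x right, y down, z forward; pixel columns grow to the right and rows downward; lengths in m; the calibration is good to about 2 mm. A picture is of the moment at which its call begins. calibration takes no time and is no camera call.
- arm.hand_in(): hands the job in; it is judged then, once.
Trained networks look in the newest picture that a camera, given by its name, has taken for a name from the list of things; names that differ only in an ending like _2 or _b are one class to them, and where a whole thing is asked for, a point or a joint stands for the part that bears it (a point fixed in the world has none). Each returns a list of dicts, best first, with "confidence" (0 to 1); they miss things now and then, are a little off and sometimes report something else, mostly with a low value. They report only what shows in the picture. A call takes as long as a camera call. They do not tell look-alikes from the thing itself.
- arm.look_for(camera, query): "location" ([column, row] in pixels, amid what is visible of it).
- arm.outline_of(camera, query): "pixels" (400x640 bool, what is visible of it) and "location" ([column, row] in pixels, amid what is visible of it).
- arm.tip_of(camera, query): "location" ([column, row] in pixels: a listed point, or the origin of a listed thing).
The state is a dict: "t": time; "joints": joint angles; "joint_velocities": joint speeds; "tau": joint torques, N m; "tcp_pos": TCP position; "orientation": TCP orientation; "contact_force": force on the tool from outside, world axes, zero at the start; "ft_torque": the same for the moment, N m; "finger_gap": finger opening in m; "finger_force": force on a finger pad.
Only numpy, scipy, OpenCV 4.12 (cv2) and the standard library are available. Lean on these libraries where they do the work, as an engineer would, in place of code of your own. Each camera call takes 0.05 s, during which the arm holds its last target. There are 200 camera calls.

TASK

Lift the T-shaped stirring paddle by its handle out of its stand and put its crossbar in through the opening in the cover of the rinse tank; the bar is longer than the opening, so tip the paddle and feed it in diagonally, one end first, then bring it upright again. Finish while still holding the paddle there, still and upright, with the whole bar inside under the cover and touching neither the floor, the walls nor the cover of the tank. Do not disturb the beaker, bottle and flask that stand nearby.

Things in the scene. Friction and masses are not known exactly. Their poses are not given: they have to be found in the camera images.
- paddle: loose T-shaped stirring paddle, about 0.16 kg, bottom-heavy. Origin: middle of the underside of its steel crossbar; z up the shaft, y along the bar. Bar 150 (y) x 22 (x) x 10 mm high (all sizes in mm); shaft 10 in diameter from its middle (foot collar 16 in diameter, 10 high); square black handle 20 x 20 (sides along x, y) from 120 to 180 above the origin. Starts upright in the stand's trough
- handle (a point): point on the axis of the paddle's handle, 155 above the paddle's origin and 25 below the handle's top; axes as the paddle's. Grip here from above
- bar_end_a (a point): centre of the bar's end face at the paddle's +y (75 from the shaft axis, 5 above the bar's underside)
- bar_end_b (a point): centre of the bar's end face at the paddle's -y
- stand: fixed grey plastic block 50 (x) x 180 (y) x 24 mm high with a trough in its top, 28 x 155 and 14 deep (trough floor 10 above the worktop), in which the bar of the paddle rests. Origin at the centre of its underside, y along the trough
- tank: fixed, empty rinse tank 130 (x) x 280 (y) mm, long sides clear, walls and floor 5 thick. Fixed flat steel cover 4 thick, underside 110 and top 114 above the worktop, overhanging by 2; its screw heads stand 3 higher. Room inside 120 x 270 x 105 high. Origin: centre of the underside, y along its length; a drain stub sticks out 22 at the -y end
- opening (a point): centre of the opening in the tank's cover, at the level of the cover's top (114 above the worktop); axes as the tank's. The opening is a plain rectangle 112 mm along y and 60 mm along x, through the 4 mm thick cover
- beaker: bystander: clear glass beaker 70 mm in diameter, 92 mm high; origin at the centre of its underside
- bottle: bystander: cream plastic bottle with ribbed screw cap, 57 mm in diameter, 132 mm high; origin at the centre of its underside
- flask: bystander: clear glass conical flask with a narrow neck, 65 mm in diameter, 112 mm high; origin at the centre of its underside
There are look-alikes about, which are no part of the job. Leave any turquoise look-alike of the paddle alone.

How it is judged:
By the outcome, as a careful person would: the job done as asked, in the order asked, and still so for the second after the job is handed in, while the arm keeps its last pose, push and grip.
It also fails if it takes over 51 s, if anything falls off the work surface, if the arm or the gripper's body presses on something with over 40 N, if the wrist force passes 120 N, or if a joint passes its speed limit or range.

## Working session

There is one attempt and no reset: what is moved stays moved. The work goes in short steps, Python scripts to look and compute and a shell command to move; the robot and the scene stay as the last step left them, time stands still between calls to the robot, and variables do not carry over. Pictures are saved under pics/ and viewed, at most 10 in all, crops included, and the job is handed in when it is done.

```bash
mkdir -p pics
cat > h.py <<'E'
import numpy as np, cv2
from rig import arm
from scipy.spatial.transform import Rotation as R
def cal(c):
    k=arm.calibration(c); return np.array(k["intrinsics"]),cv2.Rodrigues(np.array(k["rvec"],float))[0],np.array(k["tvec"],float).ravel()
def cloud(c,d):
    K,Rm,t=cal(c); v,u=np.indices(d.shape); P=np.stack([(u-K[0,2])*d/K[0,0],(v-K[1,2])*d/K[1,1],d],-1)
    return (P-t)@Rm
def onplane(c,px,z):
    K,Rm,t=cal(c); r=Rm.T@(np.linalg.inv(K)@[px[0],px[1],1]); o=-Rm.T@t
    return o+r*(z-o[2])/r[2]
def proj(c,p):
    K,Rm,t=cal(c); q=K@(Rm@np.array(p)+t); return q[:2]/q[2]
E
python3 - <<'E'
from h import *
s=arm.read_state(); print(s['t'],s['tcp_pos'],s['orientation'])
ims=[]
for c in("scene","top"):
    p,d=arm.capture(c); np.save(f"{c}.npy",d); cv2.imwrite(f"pics/{c}0.png",p)
    X=cloud(c,d)
    for q in("paddle","handle","stand","tank","opening","beaker","bottle","flask","bar_end_a"):
        f=arm.look_for(c,q) if q not in("opening","handle","bar_end_a") else arm.tip_of(c,q)
        for e in f[:3]:
            u,v=map(int,np.round(e["location"])); 
            print(c,q,round(e["confidence"],2),(u,v),X[min(v,399),min(u,639)].round(3) if d[min(v,399),min(u,639)]>0 else None)
E
```

```text
0.0 [0.20875719 0.58852401 0.20324001] [ 1.69551122e-01  9.85521059e-01 -8.08528431e-04 -7.86628455e-05]
scene paddle 0.91 (290, 230) [0.483 0.347 0.079]
scene handle 0.66 (289, 210) [0.479 0.342 0.189]
scene tank 0.66 (420, 285) [ 0.529 -0.147  0.114]
scene opening 0.86 (421, 276) [ 0.623 -0.113  0.029]
scene opening 0.41 (291, 245) [0.47  0.336 0.014]
scene opening 0.4 (346, 215) [0.703 0.255 0.025]
scene beaker 0.67 (429, 243) [ 0.721 -0.081  0.086]
scene bottle 0.76 (380, 226) [0.681 0.096 0.091]
scene flask 0.6 (351, 212) [0.718 0.243 0.036]
scene bar_end_a 0.72 (285, 225) [0.531 0.414 0.015]
scene bar_end_a 0.72 (302, 258) [0.451 0.269 0.01 ]
scene bar_end_a 0.44 (420, 272) [ 0.625 -0.105  0.044]
top paddle 0.72 (299, 243) [0.489 0.346 0.031]
top paddle 0.68 (181, 249) [0.465 0.729 0.001]
top paddle 0.68 (429, 161) [ 0.757 -0.068  0.052]
top handle 0.91 (171, 248) [0.459 0.695 0.173]
top handle 0.9 (297, 239) [0.488 0.343 0.192]
top stand 0.71 (303, 242) [0.494 0.334 0.009]
top tank 0.62 (457, 223) [ 0.563 -0.163  0.009]
top opening 0.84 (459, 218) [ 0.58  -0.172  0.005]
top beaker 0.96 (429, 162) [ 0.753 -0.066  0.056]
top bottle 0.65 (375, 178) [0.687 0.114 0.099]
top flask 0.74 (325, 167) [0.715 0.268 0.116]
top bar_end_a 0.81 (213, 249) [0.467 0.625 0.003]
top bar_end_a 0.7 (278, 234) [0.517 0.415 0.019]
top bar_end_a 0.66 (164, 259) [ 0.432  0.783 -0.002]
```

View pics/scene0.png

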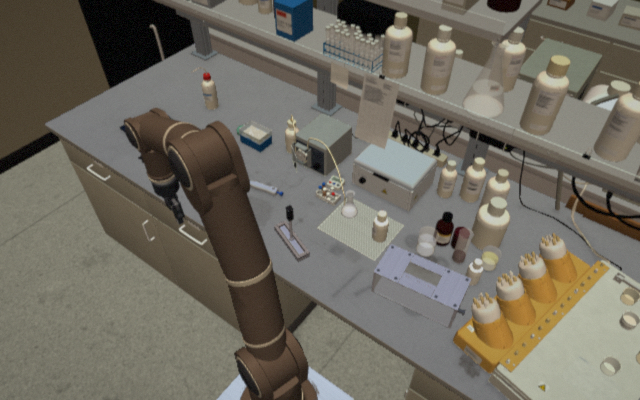

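View pics/top0.png

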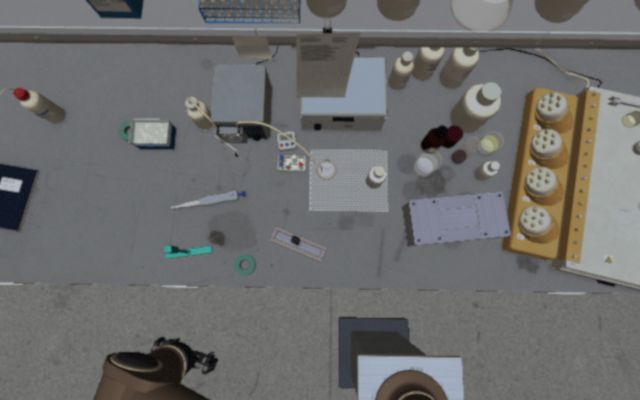

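The scene picture shows the black-handled paddle in its grey stand at (290,230) and the tank at (420,280). In the top picture the candidates are the turquoise paddle lying at (188,251), which is the look-alike, and the black-handled one upright in the stand at (297,241), which fits the description. I'll fit the poses and confirm with a crop.

Run:
```python
from h import *
for c in("scene","top"):
    d=np.load(c+".npy"); X=cloud(c,d); ok=d>0
    def rect(lo,hi,cx,cy,r,name):
        m=ok&(X[...,2]>lo)&(X[...,2]<hi)&(np.hypot(X[...,0]-cx,X[...,1]-cy)<r)
        P=X[m]; 
        if len(P)<5: print(c,name,len(P));return
        (a,b),(w,h),_=cv2.minAreaRect((P[:,:2]*1000).astype(np.float32)); bx=cv2.boxPoints(((a,b),(w,h),_))
        e=bx[1]-bx[0]; f=bx[2]-bx[1]; e=e if np.hypot(*e)>np.hypot(*f) else f
        print(c,name,len(P),(round(a),round(b)),(round(w),round(h)),"long deg",np.degrees(np.arctan2(e[1],e[0])).round(1),"zmed",np.median(P[:,2]).round(4),"mean",P.mean(0).round(3))
    rect(.105,.122,.56,-.16,.18,"cover"); rect(.016,.035,.49,.34,.11,"stand"); rect(.15,.22,.485,.343,.05,"handle")
    for q,z in(("tank",.114),("stand",.024),("handle",.190)):
        f=arm.outline_of(c,q)
        for e in f[:2]:
            m=e["pixels"].astype(np.uint8); cs,_=cv2.findContours(m,0,2)
            if not cs: continue
            k=max(cs,key=cv2.contourArea)[:,0]; r=np.array([onplane(c,p,z)[:2]*1000 for p in k],np.float32)
            print(c,q,round(e["confidence"],2),cv2.minAreaRect(r))
    for z,q in((.114,"opening"),):
        for e in arm.tip_of(c,q)[:1]: print(c,q,onplane(c,e["location"],z))
a=cv2.resize(cv2.imread("pics/scene0.png")[190:310,260:480],(790,430),interpolation=cv2.INTER_CUBIC)
cv2.imwrite("pics/crop1.png",a)
```

```text
scene cover 2607 (568, -160) (142, 340) long deg -83.6 zmed 0.1141 mean [ 0.562 -0.139  0.114]
scene stand 462 (487, 348) (182, 53) long deg 68.9 zmed 0.0219 mean [0.483 0.343 0.022]
scene handle 76 (486, 348) (27, 22) long deg 51.0 zmed 0.1776 mean [0.483 0.346 0.175]
scene tank 0.87 ((531.6512451171875, -146.84877014160156), (207.16233825683594, 309.2359619140625), 6.206423282623291)
scene stand 0.72 ((515.740234375, 384.88671875), (236.4738006591797, 60.96385955810547), 49.228302001953125)
scene stand 0.56 ((480.4779052734375, 343.607421875), (194.10951232910156, 57.691993713378906), 68.63411712646484)
scene handle 0.83 ((410.30584716796875, 285.2535400390625), (204.35232543945312, 50.838375091552734), 49.47211837768555)
scene opening [ 0.56323505 -0.13215466  0.114     ]
top cover 3559 (599, -151) (206, 338) long deg -81.3 zmed 0.1144 mean [ 0.564 -0.132  0.114]
top stand 711 (487, 352) (179, 50) long deg 68.5 zmed 0.0226 mean [0.486 0.351 0.022]
top handle 62 (487, 351) (20, 20) long deg -22.3 zmed 0.1897 mean [0.486 0.35  0.186]
top tank 0.82 ((562.52685546875, -118.57623291015625), (141.7521209716797, 308.3094482421875), 6.396149158477783)
top stand 0.9 ((485.7695617675781, 351.3018493652344), (178.80934143066406, 51.01427459716797), 69.2119140625)
top handle 0.77 ((479.27288818359375, 339.0887451171875), (126.9477310180664, 30.020782470703125), 68.97813415527344)
top handle 0.67 ((475.2117919921875, 342.0577392578125), (155.97988891601562, 45.32805252075195), 68.3708267211914)
top opening [ 0.56602554 -0.13121925  0.114     ]
```

View pics/crop1.png

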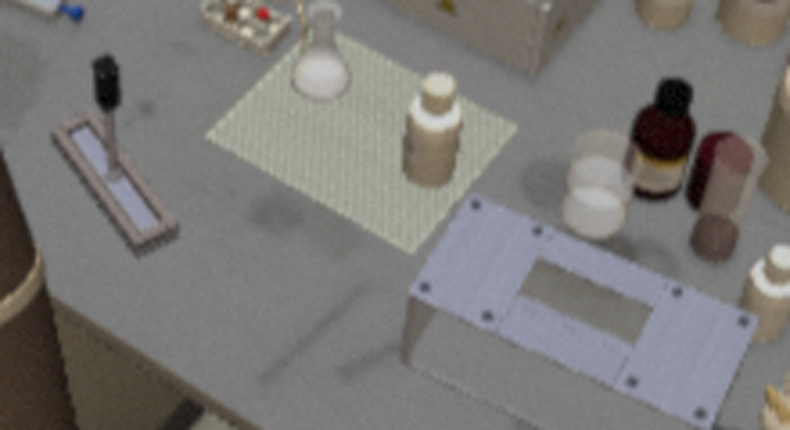

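The crop confirms it: a black-handled paddle upright in the grey stand (crop 105,120), and the tank with its opening at crop (590,300). The paddle is at about (0.486, 0.351) with its bar at 68.8°, and the opening is at about (0.565, -0.132) with the tank axis at 96.3°. Approaching now.

```bash
python3 -m handwheel '[{"translation":[-0.028,-0.011,-0.005],"turn":[0,0,0]},{"translation":[-0.028,-0.011,-0.005],"turn":[0,0,0]},{"translation":[-0.028,-0.011,-0.005],"turn":[0,0,0]},{"translation":[-0.028,-0.011,-0.005],"turn":[0,0,0]},{"translation":[-0.028,-0.011,-0.005],"turn":[0,0,0]},{"translation":[-0.028,-0.011,-0.005],"turn":[0,0,0]},{"translation":[-0.028,-0.011,0],"turn":[0,0,0]},{"translation":[-0.028,-0.011,0],"turn":[0,0,1.7]}]' 1 40
python3 -m handwheel '[{"translation":[-0.028,-0.011,0],"turn":[0,0,0]},{"translation":[-0.028,-0.011,0],"turn":[0,0,0]},{"translation":[-0.028,-0.011,0],"turn":[0,0,0]},{"translation":[-0.020,-0.010,0],"turn":[0,0,0]},{"translation":[0,0,0],"turn":[0,0,0]},{"translation":[0,0,0],"turn":[0,0,0]}]'
cat >> h.py <<'E'
def go(target,bar_deg=None):
    s=arm.read_state(); Rt=R.from_quat(s['orientation']); M=Rt.as_matrix()
    print("t",round(s['t'],2),"tcp",np.round(s['tcp_pos'],4),"F",np.round(s['contact_force'],1),"gap",round(s['finger_gap'],4),"j",np.round(s['joints'],2))
    print("tool axes\n",M.round(3),"y yaw",np.degrees(np.arctan2(M[1,1],M[0,1])).round(2))
    print("delta tool mm",(M.T@(np.array(target)-s['tcp_pos'])*1000).round(1))
E
python3 - <<'E'
from h import *
go([.486,.351,.146])
E
```

```text
t: 2.07
tcp_pos: [0.3918, 0.4303, 0.2347]
orientation: [0.184, 0.983, 0.001, 0.0]
contact_force: [0.4, 0.5, -0.8]
finger_gap: 0.0856
finger_force: 0.0
t: 2.57
tcp_pos: [0.4731, 0.3521, 0.2342]
orientation: [0.186, 0.983, -0.0, 0.0]
contact_force: [-0.6, 1.6, -0.5]
finger_gap: 0.0853
finger_force: 0.0
t 2.57 tcp [0.4731 0.3521 0.2342] F [-0.6  1.6 -0.5] gap 0.0853 j [-0.82  0.33  0.13  1.65 -0.04  1.17  0.52]
tool axes
 [[-0.931  0.365  0.   ]
 [ 0.365  0.931 -0.   ]
 [-0.     0.    -1.   ]] y yaw 68.59
delta tool mm [-12.4   3.7  88.2]
```

```bash
cat > plan.py <<'E'
# 2D (y,z rel. cover top, theta) clearance of the T; theta>0: handle leans to -y, bar's -y end low
import numpy as np, heapq
S=4
def seg(a,b,step=2.): 
    n=int(np.hypot(*(b-a))/step)+2; return a+(b-a)*np.linspace(0,1,n)[:,None]
V=np.array
pts=np.vstack([seg(V([-75.,0]),V([75.,0])),seg(V([-75.,10]),V([75.,10])),seg(V([-75.,0]),V([-75.,10])),seg(V([75.,0]),V([75.,10])),
 seg(V([-8.,10]),V([-8.,20])),seg(V([8.,10]),V([8.,20])),seg(V([-5.,20]),V([-5.,120])),seg(V([5.,20]),V([5.,120])),
 seg(V([-10.,120]),V([-10.,136])),seg(V([10.,120]),V([10.,136])),seg(V([-32.,130]),V([-32.,190])),seg(V([32.,130]),V([32.,190])),seg(V([-50.,200]),V([50.,200]))])
def clr(y,z,th):
    t=np.radians(th); c,s=np.cos(t),np.sin(t)
    Y=y+pts[:,0]*c-pts[:,1]*s; Z=z+pts[:,0]*s+pts[:,1]*c
    # cover slabs |Y|>56, -4<Z<3(screws)
    dy=np.maximum(56-np.abs(Y),0); dz=np.maximum(np.maximum(-4-Z,Z-3),0)
    d=np.where((dy==0)&(dz==0),-1,np.hypot(dy,dz)).min()
    inn=Z<-4
    fl=(Z+109).min(); wl=np.where(inn,135-np.abs(Y),99).min()
    return min(d,fl,wl)
E
python3 - <<'E'
from plan import *
ys=np.arange(-60,61,4.);zs=np.arange(-100,101,4.);ts=np.arange(0,69,3.)
C=np.array([[[clr(y,z,t) for t in ts] for z in zs] for y in ys])
src=(int(np.argmin(abs(ys-0))),len(zs)-1,0)
goals={(i,j,0) for i in range(len(ys)) for j in range(len(zs)) if -90<zs[j]<-30 and C[i,j,0]>9}
# widest path
best={src:C[src]};pr={};h=[(-C[src],0,src)]
import itertools
def cost(c): return 1+300*np.exp(-c/2.)
D={src:0};h=[(0,src)]
while h:
    d,n=heapq.heappop(h)
    if d>D[n]: continue
    if n in goals: break
    for dl in itertools.product((-1,0,1),repeat=3):
        m=tuple(np.add(n,dl))
        if not all(0<=m[k]<C.shape[k] for k in range(3)) or C[m]<2: continue
        e=d+cost(C[m])*np.linalg.norm(dl)
        if e<D.get(m,1e9): D[m]=e;pr[m]=n;heapq.heappush(h,(e,m))
p=[n]
while p[-1] in pr: p.append(pr[p[-1]])
for m in p[::-1]: print((ys[m[0]],zs[m[1]],ts[m[2]]),round(C[m],1))
E
```

```text
(np.float64(0.0), np.float64(100.0), np.float64(0.0)) 97.0
(np.float64(4.0), np.float64(96.0), np.float64(3.0)) 89.1
(np.float64(8.0), np.float64(92.0), np.float64(6.0)) 81.2
(np.float64(12.0), np.float64(88.0), np.float64(9.0)) 73.3
(np.float64(16.0), np.float64(84.0), np.float64(12.0)) 65.4
(np.float64(20.0), np.float64(80.0), np.float64(15.0)) 57.7
(np.float64(24.0), np.float64(76.0), np.float64(18.0)) 50.6
(np.float64(24.0), np.float64(72.0), np.float64(21.0)) 43.3
(np.float64(24.0), np.float64(68.0), np.float64(24.0)) 36.4
(np.float64(24.0), np.float64(64.0), np.float64(27.0)) 30.0
(np.float64(24.0), np.float64(60.0), np.float64(30.0)) 24.6
(np.float64(24.0), np.float64(56.0), np.float64(33.0)) 21.0
(np.float64(24.0), np.float64(52.0), np.float64(36.0)) 18.5
(np.float64(24.0), np.float64(48.0), np.float64(39.0)) 16.4
(np.float64(24.0), np.float64(44.0), np.float64(42.0)) 17.6
(np.float64(24.0), np.float64(40.0), np.float64(42.0)) 17.6
(np.float64(24.0), np.float64(36.0), np.float64(42.0)) 17.8
(np.float64(24.0), np.float64(32.0), np.float64(42.0)) 18.8
(np.float64(24.0), np.floa
[... 546 characters left out ...]
np.float64(33.0)) 17.3
(np.float64(-16.0), np.float64(-12.0), np.float64(30.0)) 17.0
(np.float64(-20.0), np.float64(-16.0), np.float64(27.0)) 17.1
(np.float64(-24.0), np.float64(-16.0), np.float64(24.0)) 14.0
(np.float64(-28.0), np.float64(-20.0), np.float64(21.0)) 12.9
(np.float64(-28.0), np.float64(-24.0), np.float64(18.0)) 12.7
(np.float64(-28.0), np.float64(-28.0), np.float64(15.0)) 12.4
(np.float64(-28.0), np.float64(-32.0), np.float64(12.0)) 13.0
(np.float64(-28.0), np.float64(-36.0), np.float64(9.0)) 15.5
(np.float64(-28.0), np.float64(-36.0), np.float64(6.0)) 17.6
(np.float64(-28.0), np.float64(-36.0), np.float64(3.0)) 20.5
(np.float64(-28.0), np.float64(-36.0), np.float64(0.0)) 22.0
```

```bash
python3 -m handwheel '[{"translation":[-0.012,0.003,0],"turn":[0,0,0]},{"translation":[0,0,0.02],"turn":[0,0,0]},{"translation":[0,0,0.02],"turn":[0,0,0]},{"translation":[0,0,0.02],"turn":[0,0,0]},{"translation":[0,0,0.016],"turn":[0,0,0]},{"translation":[0,0,0.012],"turn":[0,0,0]},{"translation":[0,0,0],"turn":[0,0,0]},{"translation":[0,0,0],"turn":[0,0,0]}]'
python3 - <<'E'
from h import *
go([.486,.350,.146])
p,d=arm.capture("scene"); cv2.imwrite("pics/g1.png",cv2.resize(p[160:280,220:380],(800,600),interpolation=cv2.INTER_CUBIC))
print(proj("scene",[.486,.351,.19]), proj("scene",arm.read_state()['tcp_pos']))
E
```

```text
t: 3.23
tcp_pos: [0.484, 0.3525, 0.1458]
orientation: [0.184, 0.983, -0.0, -0.0]
contact_force: [-0.1, -0.4, 0.7]
finger_gap: 0.0852
finger_force: 0.0
t 3.23 tcp [0.484  0.3525 0.1458] F [-0.1 -0.4  0.7] gap 0.0852 j [-0.8   0.42  0.12  1.73 -0.06  0.99  0.54]
tool axes
 [[-0.933  0.361 -0.001]
 [ 0.361  0.933 -0.   ]
 [ 0.001 -0.001 -1.   ]] y yaw 68.84
delta tool mm [-2.8 -1.6 -0.2]
[288.16712079 207.46830749] [288.11417525 216.05980711]
```

View pics/g1.png

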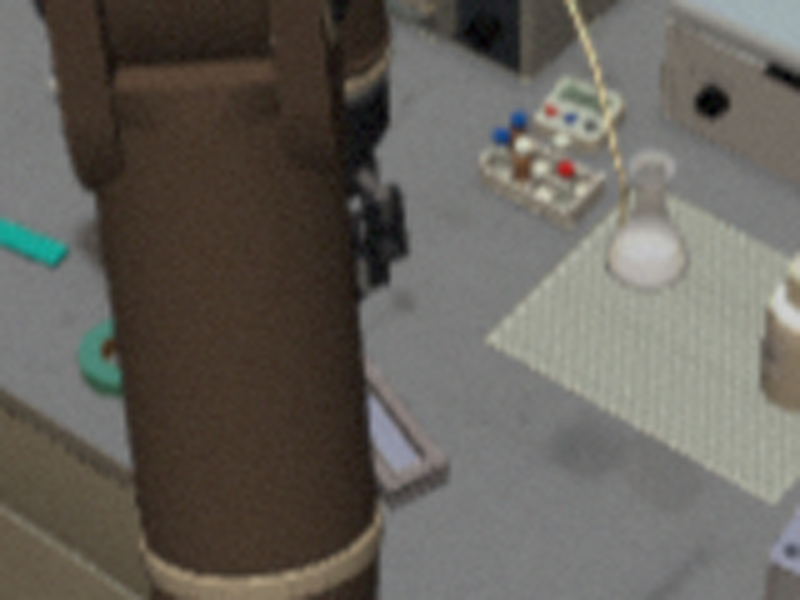

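The arm hides the handle in this view; only the stand's end at crop (400,460) shows. The position is well measured, so I'll close and check the gap, which should be 20 mm.

```bash
python3 -m handwheel '[{"translation":[-0.0025,-0.0015,0],"turn":[0,0,0]},{"translation":[0,0,0],"turn":[0,0,0]},{"translation":[0,0,0],"turn":[0,0,0]},{"translation":[0,0,0],"turn":[0,0,0]},{"translation":[0,0,0],"turn":[0,0,0]},{"translation":[0,0,0],"turn":[0,0,0]},{"translation":[0,0,0],"turn":[0,0,0]},{"translation":[0,0,0],"turn":[0,0,0]}]' 0 70
python3 -m handwheel '[{"translation":[0,0,0],"turn":[0,0,0]},{"translation":[0,0,0],"turn":[0,0,0]},{"translation":[0,0,0],"turn":[0,0,0]},{"translation":[0,0,0],"turn":[0,0,0]}]'
```

```text
t: 3.95
tcp_pos: [0.4864, 0.3502, 0.1466]
orientation: [0.184, 0.983, 0.001, 0.0]
contact_force: [1.1, 1.4, 3.4]
finger_gap: 0.0183
finger_force: 71.0
t: 4.28
tcp_pos: [0.4864, 0.3502, 0.1466]
orientation: [0.184, 0.983, 0.001, 0.0]
contact_force: [1.1, 2.3, 3.9]
finger_gap: 0.0183
finger_force: 71.2
```

```bash
python3 -m handwheel '[{"translation":[0,0,-0.01],"turn":[0,0,0]},{"translation":[0,0,-0.02],"turn":[0,0,0]},{"translation":[0,0,-0.025],"turn":[0,0,0]},{"translation":[0,0,-0.03],"turn":[0,0,0]},{"translation":[0,0,-0.03],"turn":[0,0,0]},{"translation":[0,0,-0.03],"turn":[0,0,0]},{"translation":[0,0,-0.03],"turn":[0,0,0]},{"translation":[0,0,-0.025],"turn":[0,0,0]}]'
python3 -m handwheel '[{"translation":[0,0,0],"turn":[0,0,0]},{"translation":[0,0,0],"turn":[0,0,0]}]'
python3 - <<'E'
from h import *
go([.565,-.132,.350])
E
```

```text
t: 4.95
tcp_pos: [0.4855, 0.3485, 0.348]
orientation: [0.184, 0.983, -0.001, -0.0]
contact_force: [0.4, -0.8, -1.2]
finger_gap: 0.0181
finger_force: 70.4
t: 5.12
tcp_pos: [0.4861, 0.3491, 0.3471]
orientation: [0.184, 0.983, 0.0, 0.0]
contact_force: [0.4, -0.2, -2.9]
finger_gap: 0.0182
finger_force: 70.4
t 5.12 tcp [0.4861 0.3491 0.3471] F [ 0.4 -0.2 -2.9] gap 0.0182 j [-0.81  0.28  0.15  1.45 -0.04  1.41  0.53]
tool axes
 [[-0.932  0.363  0.001]
 [ 0.363  0.932  0.   ]
 [-0.001  0.    -1.   ]] y yaw 68.74
delta tool mm [-248.  -419.7   -3. ]
```

```bash
python3 -m handwheel '[{"translation":[-0.012,-0.02,0],"turn":[0,0,0]},{"translation":[-0.0165,-0.028,0],"turn":[0,0,0]},{"translation":[-0.0165,-0.028,0],"turn":[0,0,0]},{"translation":[-0.0165,-0.028,0],"turn":[0,0,0]},{"translation":[-0.0165,-0.028,0],"turn":[0,0,0]},{"translation":[-0.0165,-0.028,0],"turn":[0,0,0]},{"translation":[-0.0165,-0.028,0],"turn":[0,0,0]},{"translation":[-0.0165,-0.028,0],"turn":[0,0,0]}]'
python3 -m handwheel '[{"translation":[-0.0165,-0.028,0],"turn":[0,0,0]},{"translation":[-0.0165,-0.028,0],"turn":[0,0,0]},{"translation":[-0.0165,-0.028,0],"turn":[0,0,0]},{"translation":[-0.0165,-0.028,0],"turn":[0,0,0]},{"translation":[-0.0165,-0.028,0],"turn":[0,0,0]},{"translation":[-0.0165,-0.028,0],"turn":[0,0,0]},{"translation":[-0.0165,-0.028,0],"turn":[0,0,0]},{"translation":[0,0,0],"turn":[0,0,0]}]'
python3 -m handwheel '[{"translation":[0,0,0],"turn":[0,0,-5]},{"translation":[0,0,0],"turn":[0,0,-6]},{"translation":[0,0,0],"turn":[0,0,-6]},{"translation":[0,0,0],"turn":[0,0,-6]},{"translation":[0,0,0],"turn":[0,0,-4.5]},{"translation":[0,0,0],"turn":[0,0,0]},{"translation":[0,0,0],"turn":[0,0,0]},{"translation":[0,0,0],"turn":[0,0,0]}]'
python3 - <<'E'
from h import *
go([.565,-.132,.350])
p,d=arm.capture("scene"); np.save("s2.npy",d); cv2.imwrite("pics/s2.png",cv2.resize(p[130:330,300:520],(660,600),interpolation=cv2.INTER_CUBIC))
p,d=arm.capture("top"); np.save("t2.npy",d); cv2.imwrite("pics/t2.png",cv2.resize(p[130:280,360:560],(800,600),interpolation=cv2.INTER_CUBIC))
E
```

```text
t: 5.78
tcp_pos: [0.5253, 0.1, 0.3441]
orientation: [0.184, 0.983, -0.001, -0.002]
contact_force: [0.7, -0.0, -1.2]
finger_gap: 0.0186
finger_force: 70.4
t: 6.45
tcp_pos: [0.5614, -0.1305, 0.3442]
orientation: [0.189, 0.982, -0.002, -0.002]
contact_force: [-0.8, -0.4, -2.3]
finger_gap: 0.0182
finger_force: 70.4
t: 7.12
tcp_pos: [0.5628, -0.1223, 0.3451]
orientation: [-0.053, 0.999, 0.0, -0.001]
contact_force: [0.5, 0.2, -1.6]
finger_gap: 0.0181
finger_force: 70.4
t 7.12 tcp [ 0.5628 -0.1223  0.3451] F [ 0.5  0.2 -1.6] gap 0.0181 j [-0.16  0.24  0.37  1.52 -0.09  1.39  1.89]
tool axes
 [[-0.994 -0.106 -0.002]
 [-0.106  0.994  0.   ]
 [ 0.002  0.    -1.   ]] y yaw 96.11
delta tool mm [-1.1 -9.9 -4.9]
```

View pics/s2.png

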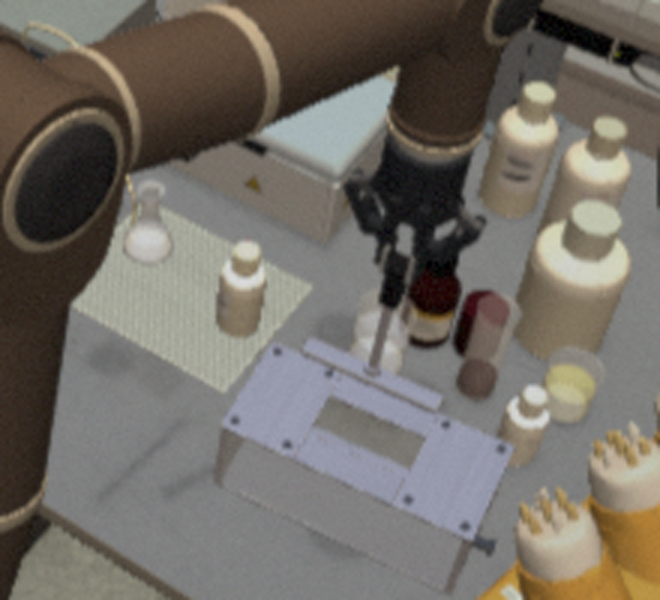

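The paddle hangs with its bar level above the cover: bar ends at crop (310,345) and (435,405), opening centre at about (368,435). Next I'll measure the bar and the opening precisely.

```bash
cat > meas.py <<'E'
from h import *
a=np.radians(96.2)
def bar(d,c="scene",guess=None,zlo=.19,zhi=.235):
    X=cloud(c,d); m=(d>0)&(X[...,2]>zlo)&(X[...,2]<zhi)&(np.hypot(X[...,0]-guess[0],X[...,1]-guess[1])<.1)
    return X[m]
E
python3 - <<'E'
from meas import *
for c,f in(("scene","scene.npy"),("top","top.npy"),("scene","s2.npy")):
    d=np.load(f); X=cloud(c,d); m=((d>0)&(X[...,2]>.104)&(X[...,2]<.124)&(np.hypot(X[...,0]-.565,X[...,1]+.132)<.17)).astype(np.uint8)
    cs,h=cv2.findContours(m,cv2.RETR_CCOMP,cv2.CHAIN_APPROX_NONE)
    for k,hh in zip(cs,h[0]):
        if len(k)>25:
            P=np.array([onplane(c,p,.114)[:2]*1000 for p in k[:,0]],np.float32)
            print(c,f,"hole" if hh[3]>=0 else "outer",len(k),[np.round(x,1) for x in cv2.minAreaRect(P)])
s=arm.read_state(); 
for c,f in(("scene","s2.npy"),("top","t2.npy")):
    P=bar(np.load(f),c,s['tcp_pos'][:2]); 
    if len(P)<10: print(c,len(P)); continue
    u=np.array([np.cos(a),np.sin(a),0]); n=np.array([np.sin(a),-np.cos(a),0]); q=P-s['tcp_pos']
    fit=np.polyfit(q@u,P[:,2],1); fy=np.polyfit(q@u,q@n,1)
    print(c,len(P),"along",(q@u).min().round(4),(q@u).max().round(4),"perp",np.median(q@n).round(4),"ztop",np.percentile(P[:,2],[5,50,95]).round(4),"slope deg",np.degrees(fit[0]).round(2),"yaw slope",np.degrees(fy[0]).round(2))
E
```

```text
scene scene.npy outer 238 [array([ 561.7, -133.2]), array([142.5, 283.8]), np.float64(6.5)]
scene scene.npy hole 91 [array([ 565.1, -133. ]), array([ 64.9, 117. ]), np.float64(6.4)]
top top.npy outer 274 [array([ 565.1, -129.8]), array([134. , 285.4]), np.float64(6.4)]
top top.npy hole 114 [array([ 565.1, -130.1]), array([ 65.5, 116.6]), np.float64(6.4)]
scene s2.npy outer 233 [array([ 562.5, -133.1]), array([140.5, 283.8]), np.float64(6.5)]
scene s2.npy hole 91 [array([ 565.1, -133. ]), array([ 64.9, 117. ]), np.float64(6.4)]
scene 339 along -0.0747 0.0755 perp -0.0038 ztop [0.2115 0.2185 0.2256] slope deg 0.07 yaw slope 0.52
top 381 along -0.0733 0.0779 perp -0.0024 ztop [0.2159 0.2193 0.2244] slope deg 0.1 yaw slope 2.05
```

View pics/t2.png

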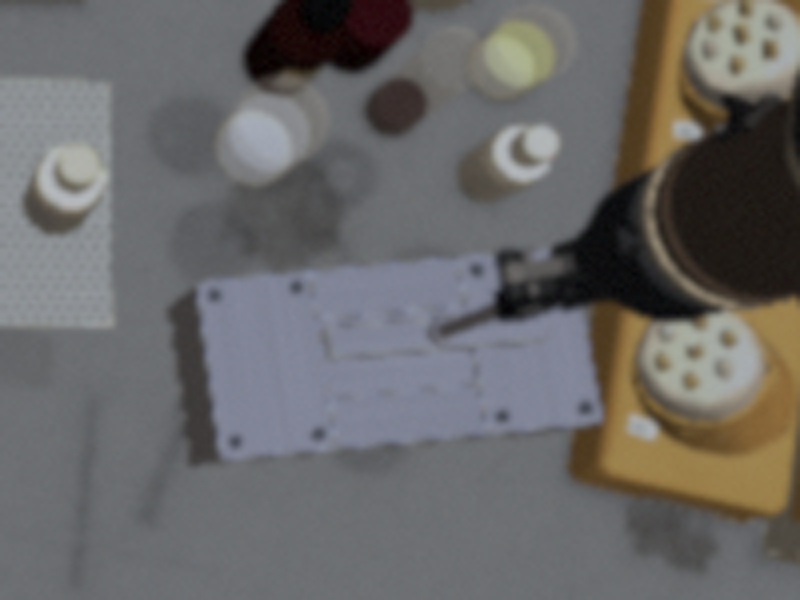

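```bash
cat > rows.py <<'E'
from h import *
import sys
O=np.array([.565,-.1315,.114]); al=np.radians(96.4); u=np.array([np.cos(al),np.sin(al),0]); n=np.array([np.sin(al),-np.cos(al),0]); Z=np.array([0,0,1.])
def pose(y,z,th):
    t=np.radians(th); up=np.sin(t)*u+np.cos(t)*Z; yt=np.cos(t)*u-np.sin(t)*Z
    M=np.stack([np.cross(yt,-up),yt,-up],1)
    return O+u*y/1000+Z*z/1000+.136*up, M
def now():
    s=arm.read_state(); M=R.from_quat(s['orientation']).as_matrix(); p=s['tcp_pos']; o=p+.136*M[:,2]-O
    print("t",round(s['t'],2),"u,n,z",(np.array([o@u,o@n,o[2]])*1000).round(1),"lean",np.degrees(np.arcsin(-M[:,2]@u)).round(1),"side",np.degrees(np.arcsin(-M[:,2]@n)).round(1),"yaw",np.degrees(np.arctan2(-M[1,0]*0+M[:,0]@u,-(M[:,0]@n))).round(1),"F",np.round(s['contact_force'],1),"gap",round(s['finger_gap'],4),"j",np.round(s['joints'],2))
    return p,M
def rows(w,step=6):
    p,M=now()
    for (y,z,th,k) in w:
        P,N=pose(y,z,th); rv=R.from_matrix(M.T@N).as_rotvec(); p0,M0=p,M
        for i in range(k):
            q=p0+(P-p0)*(i+1)/k; Q=M0@R.from_rotvec(rv*(i+1)/k).as_matrix()
            print((M.T@(q-p)*1000).round(0),np.degrees(R.from_matrix(M.T@Q).as_rotvec()).round(1)); p,M=q,Q
E
python3 - <<'E'
from rows import *
rows([(-24,78,40,8)])
E
```

```text
t 7.22 u,n,z [ 9.4 -1.  95.6] lean -0.0 side 0.1 yaw 0.2 F [ 0.1 -0.2 -1.8] gap 0.0184 j [-0.16  0.24  0.37  1.52 -0.09  1.39  1.89]
[-0.  7.  6.] [ 5. -0. -0.]
[-0.  7.  6.] [ 5. -0. -0.]
[-0.  8.  5.] [ 5. -0. -0.]
[-0.  8.  4.] [ 5. -0. -0.]
[-0.  8.  3.] [ 5. -0. -0.]
[-0.  9.  3.] [ 5. -0. -0.]
[-0.  9.  2.] [ 5. -0. -0.]
[-0.  9.  1.] [ 5. -0. -0.]
```

Try half of this first.

```bash
python3 -m handwheel '[{"translation":[0,0.007,0.003],"turn":[5,0,0]},{"translation":[0,0.007,0.003],"turn":[5,0,0]},{"translation":[0,0.008,0.003],"turn":[5,0,0]},{"translation":[0,0.008,0.003],"turn":[5,0,0]},{"translation":[0,0,0],"turn":[0,0,0]},{"translation":[0,0,0],"turn":[0,0,0]}]'
python3 - <<'E'
from rows import *
rows([(-24,78,40,5)])
E
```

```text
t: 7.72
tcp_pos: [0.5602, -0.0916, 0.3292]
orientation: [-0.056, 0.983, -0.173, 0.009]
contact_force: [0.1, -0.1, -1.8]
finger_gap: 0.0183
finger_force: 70.4
t 7.72 u,n,z [-6.2 -0.5 87.3] lean 19.9 side 0.1 yaw -0.1 F [ 0.1 -0.1 -1.8] gap 0.0183 j [-0.42  0.2   0.32  1.65  0.29  1.3   1.5 ]
[-0.  7.  5.] [ 4. -0.  0.]
[-0.  7.  4.] [ 4. -0.  0.]
[-0.  7.  4.] [ 4. -0.  0.]
[-0.  7.  3.] [ 4. -0.  0.]
[-0.  8.  3.] [ 4. -0.  0.]
```

```bash
python3 -m handwheel '[{"translation":[0,0.007,0.005],"turn":[4,0,0]},{"translation":[0,0.007,0.004],"turn":[4,0,0]},{"translation":[0,0.007,0.004],"turn":[4,0,0]},{"translation":[0,0.007,0.003],"turn":[4,0,0]},{"translation":[0,0.008,0.003],"turn":[4,0,0]},{"translation":[0,0,0],"turn":[0,0,0]},{"translation":[0,0,0],"turn":[0,0,0]},{"translation":[0,0,0],"turn":[0,0,0]}]'
python3 - <<'E'
from rows import *
rows([(-24,48,42,3),(-24,28,42,3)])
p,d=arm.capture("scene"); np.save("s3.npy",d); cv2.imwrite("pics/s3.png",cv2.resize(p[130:330,300:520],(660,600),interpolation=cv2.INTER_CUBIC))
X=cloud("scene",d); q=X-O; U,N,Zz=q@u,q@n,q[...,2]
m=(d>0)&(abs(U)<.1)&(abs(N)<.04)&(Zz>.012)&(Zz<.14)
# bar frame with commanded lean
s=arm.read_state();M=R.from_quat(s['orientation']).as_matrix(); b=(X-(s['tcp_pos']+.136*M[:,2]))@M
k=m&(b[...,2]<.003)&(b[...,2]>-.018)&(abs(b[...,1])<.09); f=np.polyfit(b[k][:,1],b[k][:,2],1)
print(k.sum(),"along",b[k][:,1].min(),b[k][:,1].max(),"slip deg",np.degrees(f[0]).round(2),"perp",np.median(b[k][:,0]).round(4),"z",np.median(b[k][:,2]).round(4))
E
```

```text
t: 8.38
tcp_pos: [0.5581, -0.0733, 0.2973]
orientation: [-0.05, 0.939, -0.341, 0.019]
contact_force: [0.0, -0.3, -1.4]
finger_gap: 0.0185
finger_force: 70.5
t 8.38 u,n,z [-28.6  -0.7  79. ] lean 39.9 side 0.1 yaw 0.3 F [ 0.  -0.3 -1.4] gap 0.0185 j [-0.63  0.29  0.3   1.77  0.61  1.32  1.11]
[-0.  9.  7.] [ 0.7 -0.1 -0.1]
[-0. 10.  7.] [ 0.7 -0.1 -0.1]
[-0. 10.  7.] [ 0.7 -0.1 -0.1]
[-0.  4.  5.] [ 0.  0. -0.]
[-0.  4.  5.] [ 0.  0. -0.]
[-0.  4.  5.] [ 0.  0. -0.]
259 along -0.07512791077995101 0.07683306913640008 slip deg -0.62 perp 0.0048 z -0.0085
```

View pics/s3.png

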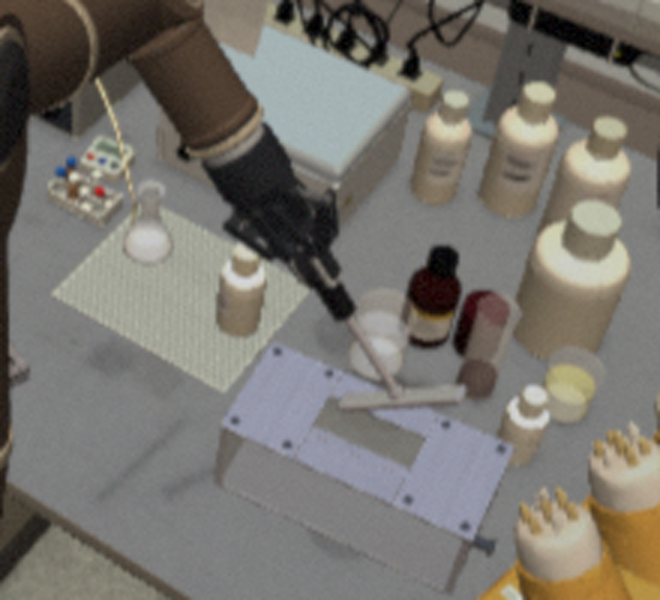

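The view shows the bar tilted, with its low end at crop (350,402) over the -x side of the opening's +y end and the high end at (460,392). The hand clears the bottle. Nothing has slipped, so I feed in.

```bash
python3 -m handwheel '[{"translation":[0,0.009,0.007],"turn":[0.7,0,0]},{"translation":[0,0.01,0.007],"turn":[0.7,0,0]},{"translation":[0,0.01,0.007],"turn":[0.7,0,0]},{"translation":[0,0.004,0.005],"turn":[0,0,0]},{"translation":[0,0.004,0.005],"turn":[0,0,0]},{"translation":[0,0.004,0.005],"turn":[0,0,0]},{"translation":[0,0,0],"turn":[0,0,0]},{"translation":[0,0,0],"turn":[0,0,0]}]'
python3 - <<'E'
from rows import *
rows([(0,4,42,6)])
E
```

```text
t: 9.1
tcp_pos: [0.5571, -0.0653, 0.2427]
orientation: [-0.05, 0.932, -0.359, 0.02]
contact_force: [0.0, 0.0, -1.3]
finger_gap: 0.0182
finger_force: 70.5
t 9.1 u,n,z [-24.5  -0.7  27.8] lean 42.1 side 0.1 yaw 0.2 F [ 0.   0.  -1.3] gap 0.0182 j [-0.65  0.37  0.29  1.84  0.64  1.24  1.01]
[-0.  6.  0.] [-0. -0. -0.]
[-0.  6.  0.] [-0. -0. -0.]
[-0.  6.  0.] [-0. -0. -0.]
[-0.  6.  0.] [-0. -0. -0.]
[-0.  6.  0.] [-0. -0. -0.]
[-0.  6.  0.] [-0. -0. -0.]
```

```bash
python3 -m handwheel '[{"translation":[0,0.006,0],"turn":[0,0,0]},{"translation":[0,0.006,0],"turn":[0,0,0]},{"translation":[0,0.006,0],"turn":[0,0,0]},{"translation":[0,0.006,0],"turn":[0,0,0]},{"translation":[0,0.006,0],"turn":[0,0,0]},{"translation":[0,0.005,0],"turn":[0,0,0]},{"translation":[0,0,0],"turn":[0,0,0]},{"translation":[0,0,0],"turn":[0,0,0]}]'
python3 - <<'E'
from rows import *
p,d=arm.capture("scene"); cv2.imwrite("pics/s4.png",cv2.resize(p[180:330,360:520],(640,600),interpolation=cv2.INTER_CUBIC))
rows([(20,-16,27,6)])
E
```

```text
t: 9.77
tcp_pos: [0.5542, -0.0385, 0.2187]
orientation: [-0.051, 0.932, -0.359, 0.02]
contact_force: [0.1, -0.1, -0.8]
finger_gap: 0.0182
finger_force: 70.5
t 9.82 u,n,z [ 2.1 -0.6  4. ] lean 42.1 side 0.1 yaw 0.1 F [ 0.1 -0.3 -1.8] gap 0.0182 j [-0.68  0.41  0.27  1.84  0.63  1.23  0.95]
[-0. -1.  1.] [-2.5 -0.  -0. ]
[-0. -2.  1.] [-2.5 -0.  -0. ]
[-0. -2.  1.] [-2.5 -0.  -0. ]
[-0. -2.  1.] [-2.5 -0.  -0. ]
[-0. -2.  1.] [-2.5 -0.  -0. ]
[-0. -2.  1.] [-2.5 -0.  -0. ]
```

View pics/s4.png

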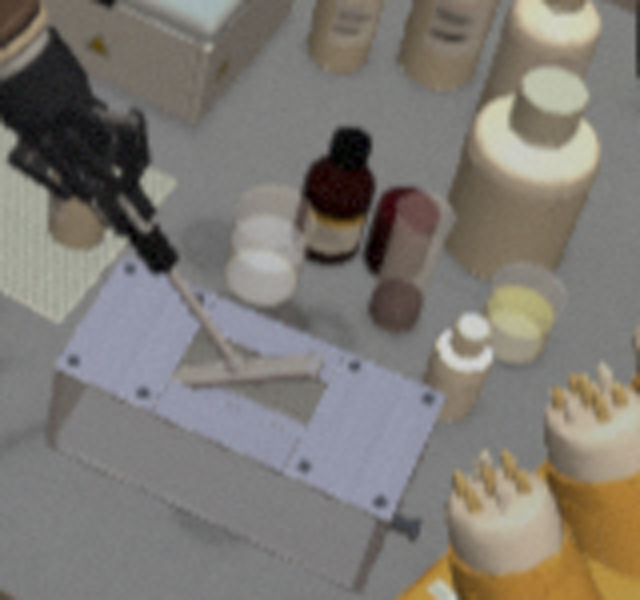

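The low end now goes through at the opening's +y edge (crop 180,375), and the high end, at (320,362), is still above. Going on.

```bash
python3 -m handwheel '[{"translation":[0,-0.001,0.001],"turn":[-2.5,0,0]},{"translation":[0,-0.002,0.001],"turn":[-2.5,0,0]},{"translation":[0,-0.002,0.001],"turn":[-2.5,0,0]},{"translation":[0,-0.002,0.001],"turn":[-2.5,0,0]},{"translation":[0,-0.002,0.001],"turn":[-2.5,0,0]},{"translation":[0,-0.002,0.001],"turn":[-2.5,0,0]},{"translation":[0,0,0],"turn":[0,0,0]},{"translation":[0,0,0],"turn":[0,0,0]}]'
python3 - <<'E'
from rows import *
from plan import clr
rows([(28,-28,15,5)])
for w in [(21,-16,27),(28,-28,15),(28,-45,0)]: print(clr(-w[0],w[1],w[2]))
E
```

```text
t: 10.48
tcp_pos: [0.5555, -0.0525, 0.221]
orientation: [-0.052, 0.971, -0.234, 0.013]
contact_force: [0.0, -0.1, -1.6]
finger_gap: 0.0181
finger_force: 70.4
t 10.48 u,n,z [ 17.5  -0.8 -14. ] lean 27.2 side 0.1 yaw 0.3 F [ 0.  -0.1 -1.6] gap 0.0181 j [-0.51  0.31  0.26  1.83  0.43  1.13  1.2 ]
[-0. -3.  2.] [-2.4 -0.  -0.1]
[-0. -3.  2.] [-2.4 -0.  -0.1]
[-0. -3.  2.] [-2.4 -0.  -0.1]
[-0. -3.  2.] [-2.4 -0.  -0.1]
[-0. -3.  2.] [-2.4 -0.  -0.1]
16.58193610751461
12.351480506077925
23.0
```

```bash
python3 -m handwheel '[{"translation":[0,-0.003,0.002],"turn":[-2.4,0,0]},{"translation":[0,-0.003,0.002],"turn":[-2.4,0,0]},{"translation":[0,-0.003,0.002],"turn":[-2.4,0,0]},{"translation":[0,-0.003,0.002],"turn":[-2.4,0,0]},{"translation":[0,-0.003,0.002],"turn":[-2.4,0,0]},{"translation":[0,0,0],"turn":[0,0,0]},{"translation":[0,0,0],"turn":[0,0,0]}]'
python3 - <<'E'
from rows import *
rows([(28,-40,9,3),(28,-50,0,4)])
E
```

```text
t: 11.07
tcp_pos: [0.5572, -0.069, 0.2165]
orientation: [-0.054, 0.99, -0.132, 0.007]
contact_force: [0.5, 0.2, -1.7]
finger_gap: 0.0181
finger_force: 70.4
t 11.07 u,n,z [ 27.3  -1.1 -28.7] lean 15.2 side 0.1 yaw 0.2 F [ 0.5  0.2 -1.7] gap 0.0181 j [-0.34  0.28  0.25  1.8   0.22  1.08  1.47]
[-0. -4.  4.] [-2.1 -0.  -0.1]
[-0. -4.  4.] [-2.1 -0.  -0.1]
[-0. -4.  4.] [-2.1 -0.  -0.1]
[ 0. -5.  3.] [-2.3 -0.   0. ]
[ 0. -5.  3.] [-2.3  0.  -0. ]
[ 0. -5.  2.] [-2.3 -0.   0. ]
[ 0. -5.  2.] [-2.3 -0.   0. ]
```

```bash
python3 -m handwheel '[{"translation":[0,-0.004,0.004],"turn":[-2.1,0,0]},{"translation":[0,-0.004,0.004],"turn":[-2.1,0,0]},{"translation":[0,-0.004,0.004],"turn":[-2.1,0,0]},{"translation":[0,-0.005,0.003],"turn":[-2.3,0,0]},{"translation":[0,-0.005,0.003],"turn":[-2.3,0,0]},{"translation":[0,-0.005,0.002],"turn":[-2.3,0,0]},{"translation":[0,-0.005,0.002],"turn":[-2.3,0,0]},{"translation":[0,0,0],"turn":[0,0,0]}]'
python3 - <<'E'
from rows import *
rows([(5,-58,0,5)])
E
```

```text
t: 11.73
tcp_pos: [0.5607, -0.1056, 0.1988]
orientation: [-0.054, 0.999, 0.003, -0.002]
contact_force: [-0.5, -1.2, -1.9]
finger_gap: 0.018
finger_force: 70.4
t 11.73 u,n,z [ 27.1  -1.8 -51.2] lean -0.4 side 0.2 yaw 0.3 F [-0.5 -1.2 -1.9] gap 0.018 j [-0.08  0.33  0.23  1.75 -0.09  1.08  1.86]
[-0. -4.  1.] [ 0.1 -0.  -0.1]
[-0. -4.  1.] [ 0.1 -0.  -0.1]
[-0. -4.  1.] [ 0.1 -0.  -0.1]
[-0. -4.  1.] [ 0.1 -0.  -0.1]
[-0. -4.  1.] [ 0.1 -0.  -0.1]
```

```bash
python3 -m handwheel '[{"translation":[0,-0.004,0.001],"turn":[0,0,0]},{"translation":[0,-0.005,0.001],"turn":[0,0,0]},{"translation":[0,-0.005,0.001],"turn":[0,0,0]},{"translation":[0,-0.005,0.001],"turn":[0,0,0]},{"translation":[0,-0.004,0.001],"turn":[0,0,0]},{"translation":[0,0,0],"turn":[0,0,0]},{"translation":[0,0,0],"turn":[0,0,0]},{"translation":[0,0,0],"turn":[0,0,0]}]'
python3 -m handwheel '[{"translation":[0,0,0],"turn":[0,0,0]},{"translation":[0,0,0],"turn":[0,0,0]},{"translation":[0,0,0],"turn":[0,0,0]},{"translation":[0,0,0],"turn":[0,0,0]},{"translation":[0,0,0],"turn":[0,0,0]},{"translation":[0,0,0],"turn":[0,0,0]}]'
python3 - <<'E'
from rows import *
now()
p,d=arm.capture("scene"); cv2.imwrite("pics/s5.png",cv2.resize(p[180:330,360:520],(640,600),interpolation=cv2.INTER_CUBIC))
E
```

```text
t: 12.4
tcp_pos: [0.5639, -0.1264, 0.1946]
orientation: [-0.055, 0.998, 0.004, -0.0]
contact_force: [0.4, 0.3, -3.2]
finger_gap: 0.0185
finger_force: 70.4
t: 12.9
tcp_pos: [0.5639, -0.1266, 0.1946]
orientation: [-0.055, 0.998, 0.003, -0.0]
contact_force: [0.7, -0.5, -1.5]
finger_gap: 0.0183
finger_force: 70.4
t 12.9 u,n,z [  6.   -0.6 -55.4] lean -0.4 side -0.0 yaw 0.1 F [ 0.7 -0.5 -1.5] gap 0.0183 j [-0.04  0.34  0.24  1.74 -0.1   1.08  1.91]
```

View pics/s5.png

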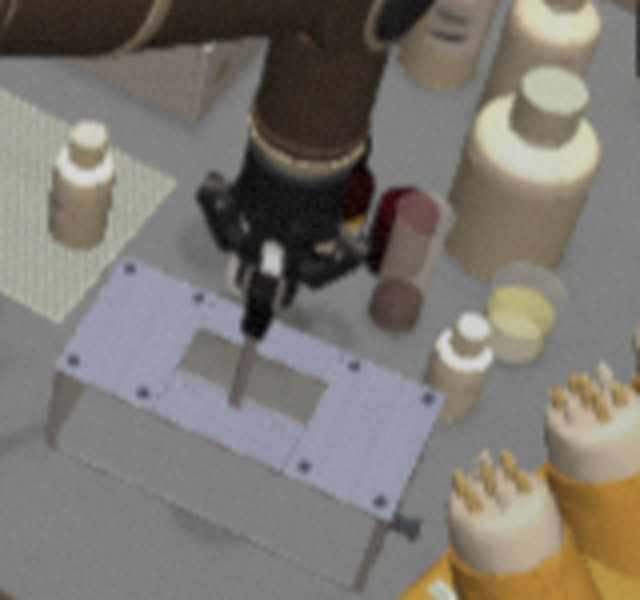

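The shaft stands upright through the opening (crop 240,370). The bar is under the cover, about 45 mm off the floor and well clear of the cover and walls, with no contact force. The bottle is undisturbed, and the beaker is only hidden behind the hand.

```bash
python3 -c "
from rig import arm
print(arm.hand_in())"
```

```text
the job is handed in; nothing more can be done
None
```

I handed the job in at about 13 s of the 51 s allowed: the paddle is held still and upright in the tank, its bar under the cover and, by calculation from the arm pose, clear of floor, walls and cover; the hand-in returned no verdict.

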